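Refit the keyed burr carrier in the grinder

ROBOT

A 6-joint arm with a two-finger parallel gripper is mounted at the origin on the work surface. World frame = base frame: x ahead of the robot, y to its left, z up, the work surface at z = 0. Lengths are in m, angles in rad, forces in N, time in s.
With the tool pointing down it reaches from about 0.15 to 0.775 m from the base axis. Payload 6.1 kg.
Tool frame: the origin (TCP) lies midway between the tips of the shut fingers; the grasp point (between the pads) lies 19 mm behind it; z points along the fingers, y is the direction in which the jaws open and shut (so a half turn about z gives the same grasp; the last joint's range is limited). The gripper opens to 85 mm and grips with 20 to 120 N. Pads are 22 mm wide; open, the fingers measure 114 mm over their backs; the gripper's body (76 mm by 85 mm) begins 54 mm behind the grasp point. The pads swing forward as they close: fully open they stand 13 mm farther back than shut.
Start: joints at [1.244, 0.126, -0.04, 1.405, 0, 1.571], TCP at [0.169, 0.497, 0.231] pointing down, gripper open.
Joint ranges: [-2.72, 2.72], [-0.95, 1.95], [-1.27, 1.35], [-1.78, 2.02], [-1.46, 1.47], [-3.14, 3.14]. Speed limits (rad/s): [2.39, 2.39, 3.01, 3.14, 3.14, 3.14].

INTERFACE

Orientations are given as a 3x3 rotation matrix whose columns are the frame's x, y, z axes.
In Python, from station import ctrl gives the robot as it stands. The module is installed in compiled form; this text tells all that it offers. Calls block until the motion is done:
- ctrl.goto(position, orientation): joint-space move of the TCP to a pose.
- ctrl.movel(position, ori=None, speed=0.15): straight line of the TCP; ori=None keeps the orientation; speed is the mean speed in m/s.
- ctrl.move_joints(angles): joint-space move.
- ctrl.grip(opening, grasp_force=None): opening from 0.0 (shut) to 1.0 (fully open); grasp_force is the grip in N (None keeps the last); returns when the fingers have stopped.
- ctrl.hold(seconds).
- ctrl.solve_ik(position, orientation): joint angles nearest the present ones, or None.
- ctrl.get_obs(): the state.
- ctrl.read_camera(name): name is "side" or "top"; returns the picture (400x640x3 uint8, blue, green, red); there is no depth.
- ctrl.camera_params(name): a dict with "fx", "fy", "cx", "cy" (pixels), "k1" (the pictures are not rectified: a ray, as slopes to the right and down, at radius r is drawn at 1 + k1 r^2 times it, then the intrinsics apply), "camera_from_world" (4x4, takes a point from world to camera coordinates). Camera axes: x right, y down, z forward; pixel columns grow to the right and rows downward; lengths in m; the calibration is good to about 2 mm. A picture is of the moment at which its call begins. camera_params takes no time and is no camera call.
A pose or a line that the arm cannot do raises ctrl.IKError and nothing moves.
- ctrl.close_job(): hands the job in, once; it reports no verdict.
Trained networks look in the newest picture that a camera, given by its name, has taken for a name from the list of things; names that differ only in an ending like _2 or _b are one class to them, and where a whole thing is asked for, a point or a joint stands for the part that bears it (a point fixed in the world has none). Each returns a list of dicts, best first, with "confidence" (0 to 1); they miss things now and then, are a little off and sometimes report something else, mostly with a low value. They report only what shows in the picture. A call takes as long as a camera call. They do not tell look-alikes from the thing itself.
- ctrl.search_frame(name, camera): "extent" ([left, top, right, bottom] as shares, 0 to 1, of the picture: columns of its width, rows of its height, round what is visible of it).
- ctrl.masks_of(name, camera): "pixels" (400x640 bool, what is visible of it) and "extent" ([left, top, right, bottom] as shares, 0 to 1, of the picture: columns of its width, rows of its height, round what is visible of it).
- ctrl.place_of(name, camera): "point" ([column, row] as shares, 0 to 1, of the picture: columns of its width, rows of its height: a listed point, or the origin of a listed thing).
The state is a dict: "time": time; "joint_positions": joint angles; "qd": joint speeds; "joint_efforts": joint torques, N m; "eef_pos": TCP position; "eef_rot": TCP orientation; "force": force on the tool from outside, world axes, zero at the start; "torque": the same for the moment, N m; "gripper_width": opening from 0.0 (shut) to 1.0 (fully open).
Only numpy, scipy, OpenCV 4.12 (cv2) and the standard library are available. Lean on these libraries where they do the work, as an engineer would, in place of code of your own. Each camera call takes 0.05 s, during which the arm holds its last target.

TASK

The grinder has been cleaned: lift the notched burr carrier out of the tray by its grip bar and set it in the grinder's open chamber. Under light pressure, feel for the one orientation in which its broad and narrow notches slip over the matching sprung dogs, so that it drops fully home, flat on the chamber floor; stop turning as soon as it drops, and let go of it. Be gentle, never loading the grinder with more than about 25 N, and leave everything else where it stands.

Things in the scene. Friction and masses are not known exactly. Their poses are not given: they have to be found in the camera images.
- carrier_center (a point): Centre, half-way up, of the loose burr carrier (about 250 g, 52 mm tall): 26 mm above its flat underside. A steel disc, 72 mm across, 10 mm thick, with a round hub (36 mm across) up to 16 mm above the underside and a black grip bar on that. z up; +x points to its broad notch. It starts flat in the tray.
- grip_bar (a point): Centre of the carrier's upright black grip bar, 34 mm above the carrier's underside: 22 mm wide along y (pinch it across this), 36 mm long along x (towards the broad notch), reaching from 16 to 52 mm above the underside. A yellow dot on its top lies at the broad-notch end.
- broad_notch (a point): Middle of the carrier's broad notch at the disc's top face, 33 mm out from the axis at the carrier's +x. The rim has three notches, cut right through the disc and 11 mm deep: this one is 18 mm wide; the two narrow ones, 120 degrees either side of it, are 11 mm wide.
- grinder: Bench grinder, grey housing 200 x 190 mm, fixed to the table; origin at the centre of its underside, z up, +x towards the red mark; top face at 122 mm. On the top is a round open chamber with an aluminium wall.
- chamber (a point): Centre of the chamber's flat floor, 125 mm above the table; axes as the grinder's. A cushioned plate: it gives 1 mm per 6 N, at most 2.5 mm. Wall: 76 mm inside up to 17 mm above the floor, then flaring to 93 mm at the lip, 26 mm up. A carrier fully home lies flat on the floor, its centre 26 mm above it; one that misses the dogs rides on them, its underside 5 to 10 mm above the floor.
- dog_circle (a point): On the chamber's axis, level with the tops (10 mm above the floor) of three brass dogs standing 29 to 37 mm out: one 14 mm wide, and two 7 mm wide 120 degrees either side of it. Sprung: 2 N starts them sinking, 10 N takes them to a rigid stop 5 mm lower. They fit the notches to within 3.5 degrees. They do not turn with the carrier. Their angle is not measured: see the red mark.
- red_mark (a point): Red mark on the grinder's top face beside the chamber, 71 mm from the chamber's axis at the grinder's +x. The setting collar with the dogs was left at any setting, so the broad dog stands anywhere within 45 degrees either side of the direction from the chamber's centre to this mark.
- tray: Low blue plastic tray, 200 x 170 mm, rim 14 mm high, inner floor 3 mm above the table; fixed; origin at the centre of its underside.
- gasket: orange rubber-like sealing ring, 42 mm across, 6 mm high, lying in the tray; bystander (origin at the centre of its underside)
- brush: small cleaning brush, 150 mm long, lying on the table beside the bowl; bystander (origin at the centre of its underside)
- can_a: food can with blue label, 74 mm across, 110 mm tall; bystander (origin at the centre of its underside)
- can_b: food can with paper label, 74 mm across, 110 mm tall; bystander (origin at the centre of its underside)
- can_c: food can with green label, 74 mm across, 110 mm tall; bystander (origin at the centre of its underside)
- oil: amber oil bottle with yellow cap, 60 mm across, 190 mm tall; bystander (origin at the centre of its underside)
- jar: glass jar with yellow cap, 68 mm across, 90 mm tall; bystander (origin at the centre of its underside)
- bowl: steel bowl, 130 mm across, 55 mm tall; bystander (origin at the centre of its underside)
Things that resemble listed ones, but are neither listed nor needed, are in the scene too. Leave any orange look-alike of the part that bears carrier_center alone.

How it is judged:
By the outcome, as a careful person would: the job done as asked, in the order asked, and still so for the second after the job is handed in, with the robot touching nothing.
It also fails if it takes over 64 s, if anything falls off the work surface, if the arm or the gripper's body presses on something with over 40 N, if the wrist force passes 120 N, or if a joint passes its speed limit or range.

## Working session

There is one attempt and no reset: what is moved stays moved. The work goes in short steps, each a Python script; the robot and the scene stay as the last script left them, time stands still between calls to the robot, and variables do not carry over. Pictures are saved under pics/ and viewed, and the job is handed in when it is done.

```bash
mkdir -p pics; cat > h.py <<'E'
import numpy as np, cv2
from station import ctrl
def ray(cam,u,v):
    p=ctrl.camera_params(cam); K=np.array([[p['fx'],0,p['cx']],[0,p['fy'],p['cy']],[0,0,1.]])
    xy=cv2.undistortPoints(np.array([[[u,v]]],float),K,np.array([p['k1'],0,0,0.]),None,None)[0,0]
    T=np.array(p['camera_from_world']); R=T[:3,:3]; c=-R.T@T[:3,3]
    d=R.T@np.array([xy[0],xy[1],1.]); return c,d
def at_z(cam,u,v,z):
    c,d=ray(cam,u,v); return c+d*(z-c[2])/d[2]
def proj(cam,P):
    p=ctrl.camera_params(cam); K=np.array([[p['fx'],0,p['cx']],[0,p['fy'],p['cy']],[0,0,1.]])
    T=np.array(p['camera_from_world']); q=T[:3,:3]@np.array(P)+T[:3,3]
    r2=(q[0]**2+q[1]**2)/q[2]**2; f=1+p['k1']*r2
    return np.array([p['cx']+p['fx']*f*q[0]/q[2], p['cy']+p['fy']*f*q[1]/q[2]])
E
python3 - <<'E'
from h import *
np.set_printoptions(precision=4,suppress=True)
for c in('top','side'):
    cv2.imwrite(f'pics/{c}1.png',ctrl.read_camera(c)); p=ctrl.camera_params(c)
    T=np.array(p['camera_from_world']); print(c,p['fx'],p['k1'],-T[:3,:3].T@T[:3,3])
    for n in ('carrier_center','grip_bar','broad_notch','chamber','red_mark','dog_circle','grinder'):
        print(n,[(np.round(np.array(d['point'])*[640,400],1),round(d['confidence'],2)) for d in ctrl.place_of(n,c)])
print(ctrl.get_obs())
E
```

```text
top 512.8470233556268 -0.1253257900290248 [ 0.2258 -0.01    1.6735]
carrier_center [(array([180.4, 251.8]), 0.8), (array([219.1, 271.7]), 0.72), (array([238.9, 231.6]), 0.53)]
grip_bar [(array([236.5, 229.1]), 0.85), (array([176.7, 245.1]), 0.67), (array([216.8, 271.7]), 0.6)]
broad_notch [(array([169.9, 252.9]), 0.93), (array([228.7, 277.8]), 0.89), (array([241.7, 222.9]), 0.75)]
chamber [(array([360.7, 196.7]), 0.96)]
red_mark [(array([370.6, 176.7]), 0.82)]
dog_circle [(array([238.9, 155.1]), 0.65), (array([358.9, 197.5]), 0.6)]
grinder [(array([357.5, 207.2]), 0.61)]
side 457.22342700634863 -0.09590869746790613 [0.5002 0.9352 1.1052]
carrier_center [(array([365.1, 353.9]), 0.92), (array([342.4, 292.5]), 0.69), (array([394.1, 306.1]), 0.67)]
grip_bar [(array([341.2, 287.8]), 0.89), (array([369.9, 354.8]), 0.72), (array([392.3, 304.4]), 0.7), (array([254.1, 211.2]), 0.42)]
broad_notch [(array([332.5, 286.1]), 0.83), (array([374.7, 368.9]), 0.79), (array([399.9, 303.1]), 0.57)]
chamber []
red_mark [(array([291. , 159.2]), 0.64)]
dog_circle [(array([315. , 166.4]), 0.91)]
grinder [(array([311.2, 195.5]), 0.86)]
{'time': 0.8, 'joint_positions': array([ 1.244 ,  0.1258, -0.0396,  1.4054, -0.    ,  1.5708]), 'qd': array([-0.0009,  0.0009,  0.001 ,  0.0003, -0.0006,  0.0015]), 'joint_efforts': array([  0.0022, -43.5639,  35.3074,   0.0007,   0.0003,   0.    ]), 'eef_pos': array([0.1685, 0.4972, 0.2313]), 'eef_rot': array([[-0.9471,  0.321 ,  0.    ],
       [ 0.321 ,  0.9471,  0.    ],
       [-0.    ,  0.    , -1.    ]]), 'force': array([ 1.2359, -0.4182, -0.0216]), 'torque': array([0.0136, 0.    , 0.0186]), 'gripper_width': 1.0013194923370903}
```

View pics/top1.png

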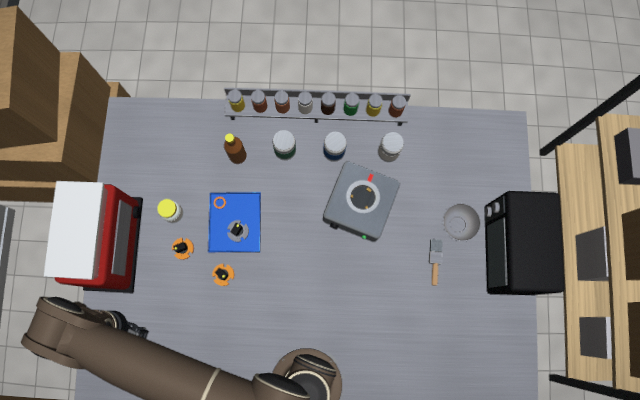

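View pics/side1.png

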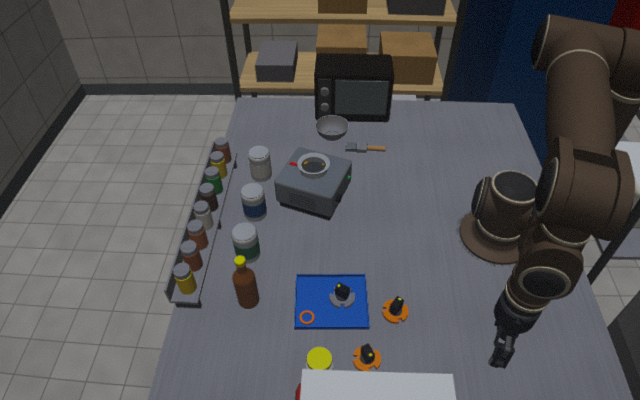

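```bash
python3 - <<'E'
import cv2
a=cv2.imread('pics/top1.png');b=cv2.imread('pics/side1.png')
cv2.imwrite('pics/c1.png',cv2.resize(a[200:310,130:270],None,fx=5,fy=5,interpolation=cv2.INTER_CUBIC))
cv2.imwrite('pics/c2.png',cv2.resize(a[145:255,300:420],None,fx=5,fy=5,interpolation=cv2.INTER_CUBIC))
cv2.imwrite('pics/c3.png',cv2.resize(b[260:390,300:440],None,fx=4.5,fy=4.5,interpolation=cv2.INTER_CUBIC))
cv2.imwrite('pics/c4.png',cv2.resize(b[120:240,240:390],None,fx=5,fy=5,interpolation=cv2.INTER_CUBIC))
E
```

```text
(no output)
```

View pics/c1.png

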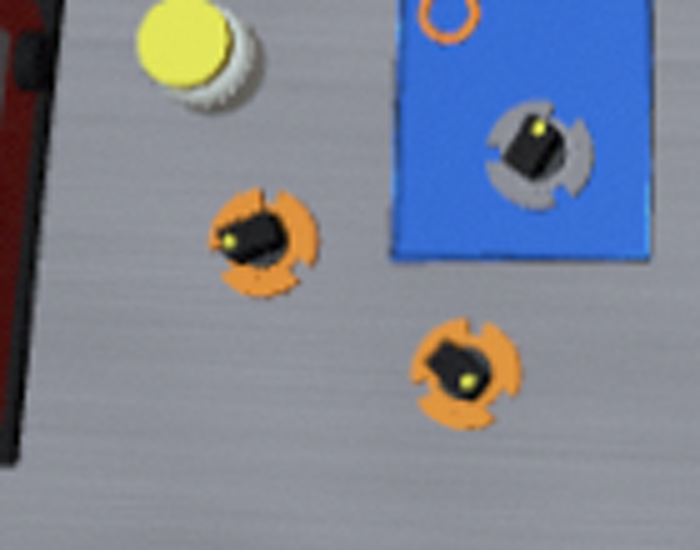

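View pics/c2.png

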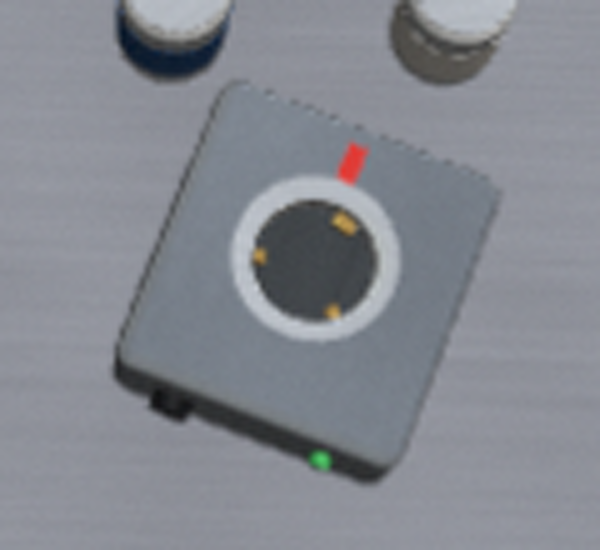

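View pics/c3.png

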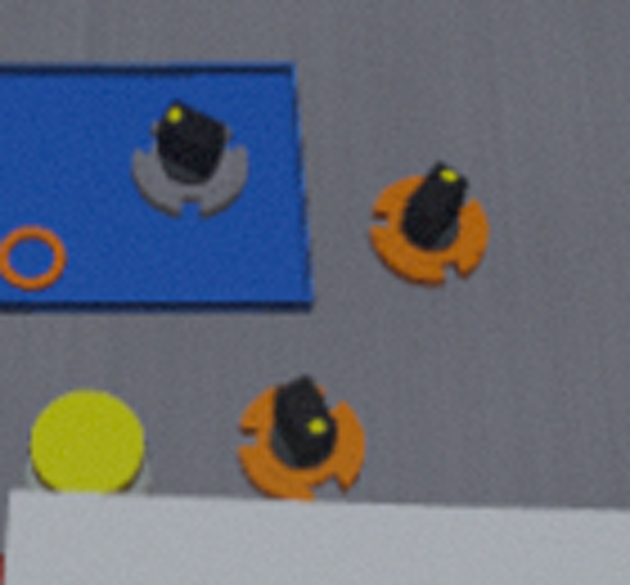

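View pics/c4.png

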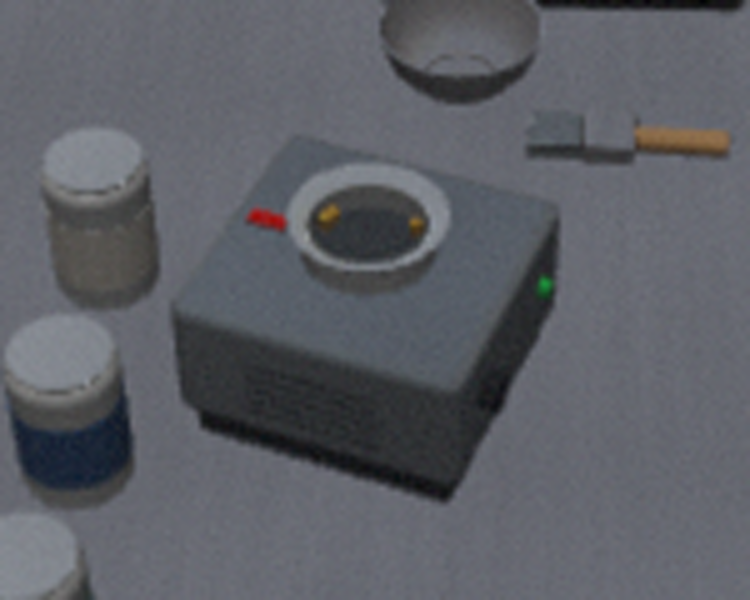

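The steel carrier is the grey one in the tray at top (238,231). The two at (181,247) and (219,272) are orange look-alikes, so I leave them alone. The dogs are visible: the broad one at top ≈(369,190), the narrow ones at (352,196) and (367,207).

```bash
python3 - <<'E'
from h import *
np.set_printoptions(precision=4,suppress=True)
a=cv2.imread('pics/top1.png')
c=at_z('top',238.1,231.0,.013); dot=at_z('top',130+539/5,200+128/5,.055)
print('disc',c,'dot',dot, np.degrees(np.arctan2(*(dot-c)[[1,0]])), np.linalg.norm((dot-c)[:2]))
print('side disc', at_z('side',300+190/4.5,260+172/4.5,.013),'side dot',at_z('side',300+175/4.5,260+114/4.5,.055))
def cp(u,v):return 300+u/5,145+v/5
# chamber from wall lip outer/inner edges: outer lip z=.151
print('lip', at_z('top',*cp(316,258),.151))
D=[at_z('top',*cp(*q),.135) for q in((345,223),(259,256),(333,312))]
for d in D: print('dog',d)
# circumcentre
A=np.array([[*(2*(D[i]-D[0])[:2])] for i in(1,2)]);b=[D[i][:2]@D[i][:2]-D[0][:2]@D[0][:2] for i in(1,2)]
cc=np.linalg.solve(A,b);print('cc',cc,[ (np.linalg.norm(d[:2]-cc),np.degrees(np.arctan2(*(d[:2]-cc)[::-1]))) for d in D])
rm=at_z('top',*cp(352,165),.122); print('red',rm)
print('side lip',at_z('side',240+369/5,120+217/5,.151), 'side red',at_z('side',240+267/5,120+219/5,.122))
for u,v in((328,215),(417,224)): print('side dog',at_z('side',240+u/5,120+v/5,.135))
# gray mask fit
hsv=cv2.cvtColor(a,cv2.COLOR_BGR2HSV)
cr=hsv[210:252,212:260]; m=((cr[...,0]<95)|(cr[...,0]>125)|(cr[...,1]<110)).astype(np.uint8)
for r in m[8:36,10:42]: print(''.join('.#'[x] for x in r))
E
```

```text
disc [0.4786 0.2404 0.013 ] dot [0.4896 0.2362 0.055 ] -20.77962820305551 0.01181939371229152
side disc [0.478  0.2524 0.013 ] side dot [0.4884 0.2383 0.055 ]
lip [ 0.5781 -0.1546  0.151 ]
dog [ 0.6047 -0.1737  0.135 ]
dog [ 0.5817 -0.121   0.135 ]
dog [ 0.5483 -0.1672  0.135 ]
cc [ 0.5784 -0.1538] [(np.float64(0.03299048770258648), np.float64(-37.192951471048914)), (np.float64(0.03299048770258708), np.float64(84.24472034579314)), (np.float64(0.03299048770258755), np.float64(-156.10311445047074))]
red [ 0.6455 -0.179   0.122 ]
side lip [ 0.5758 -0.1498  0.151 ] side red [ 0.6443 -0.1786  0.122 ]
side dog [ 0.6035 -0.169   0.135 ]
side dog [ 0.546  -0.1622  0.135 ]
................................
................................
..............####..............
...........########.............
.........#########..............
........##########..............
.......#############...##.......
.......##############.###.......
......####################......
......####################......
.....#####################......
........###################.....
........###################.....
........###################.....
......#####################.....
.....#####################......
......#########.##########......
......####################......
......###################.......
.......#############.####.......
........##########....##........
.........##########.............
...........########.............
.............#####..............
................................
................................
................................
................................
```

```bash
python3 - <<'E'
from h import *
from scipy.optimize import differential_evolution
np.set_printoptions(precision=4,suppress=True)
S=8;u0,v0,w,hh=214,208,46,46
def fit(cam,u0,v0,w,hh,img,bnd):
    cr=img[v0:v0+hh,u0:u0+w].astype(float)
    blue=np.median(cr.reshape(-1,3),0); 
    t=np.clip(np.linalg.norm(cr-blue,axis=2)/80,0,1)
    def P(pts): return [np.round((np.array([proj(cam,p) for p in pts])-[u0-.0,v0-.0]+.5)*S*16-8).astype(np.int32)]
    def model(x,y,th):
        R=np.array([[np.cos(th),-np.sin(th),0],[np.sin(th),np.cos(th),0],[0,0,1]])
        W=lambda q:np.array(q)@R.T+[x,y,.003]
        m=np.zeros((hh*S,w*S),np.uint8)
        for z in(0,.01):
            mm=np.zeros_like(m)
            ang=np.linspace(0,2*np.pi,60)
            cv2.fillPoly(mm,P(W(np.c_[.036*np.cos(ang),.036*np.sin(ang),0*ang+z])),255,shift=4)
            for a,wd in((0,.018),(2*np.pi/3,.011),(-2*np.pi/3,.011)):
                c,s=np.cos(a),np.sin(a)
                q=[[.025,-wd/2],[.04,-wd/2],[.04,wd/2],[.025,wd/2]]
                cv2.fillPoly(mm,P(W([[c*i-s*j,s*i+c*j,z] for i,j in q])),0,shift=4)
            m|=mm
        bx=W([[i*.018,j*.011,k] for i in(-1,1) for j in(-1,1) for k in(.016,.052)])
        h=cv2.convexHull(P(bx)[0]); cv2.fillPoly(m,[h],255,shift=4)
        return cv2.resize(m,(w,hh),interpolation=cv2.INTER_AREA)/255.
    f=lambda p:np.mean((cv2.GaussianBlur(model(*p),(3,3),.6)-t)**2)
    r=differential_evolution(f,bnd,popsize=12,maxiter=25,seed=1,polish=False)
    print(cam,r.x[:2],np.degrees(r.x[2]),r.fun)
    f2=model(*r.x); o=np.hstack([t,f2,abs(t-f2)])*255
    cv2.imwrite(f'pics/fit_{cam}.png',cv2.resize(o.astype(np.uint8),None,fx=5,fy=5,interpolation=0))
fit('top',214,208,46,46,cv2.imread('pics/top1.png'),[(.46,.5),(.22,.26),(-np.pi,np.pi)])
fit('side',320,272,46,40,cv2.imread('pics/side1.png'),[(.46,.5),(.22,.27),(-np.pi,np.pi)])
E
```

```text
Traceback (most recent call last):
  File "h.py", line 11, in proj
    p=ctrl.camera_params(cam); K=np.array([[p['fx'],0,p['cx']],[0,p['fy'],p['cy']],[0,0,1.]])
ValueError: time passes only in moves, steps and waits

The above exception was the direct cause of the following exception:

Traceback (most recent call last):
RuntimeError: The map-like callable must be of the form f(func, iterable), returning a sequence of numbers the same length as 'iterable'
```

Too many calls; I'll cache the camera parameters.

```bash
python3 - <<'E'
s=open('h.py').read().replace("ctrl.camera_params(cam)","CP[cam]").replace("def ray","CP={c:ctrl.camera_params(c) for c in('top','side')}\ndef ray",1)
open('h.py','w').write(s)
E
cat > fit.py <<'E'
from h import *
from scipy.optimize import differential_evolution
np.set_printoptions(precision=4,suppress=True)
S=8
def PP(cam,pts):
    p=CP[cam];T=np.array(p['camera_from_world']);q=np.array(pts)@T[:3,:3].T+T[:3,3]
    x=q[:,:2]/q[:,2:];x=x*(1+p['k1']*(x**2).sum(1,keepdims=True));return x*[p['fx'],p['fy']]+[p['cx'],p['cy']]
def fit(cam,u0,v0,w,hh,img,bnd):
    cr=img[v0:v0+hh,u0:u0+w].astype(float)
    blue=np.median(np.r_[cr[:4].reshape(-1,3),cr[-4:].reshape(-1,3)],0)
    t=np.clip(np.linalg.norm(cr-blue,axis=2)/80,0,1)
    P=lambda pts:[np.round((PP(cam,pts)-[u0,v0]+.5)*S*16-8).astype(np.int32)]
    def model(x,y,th):
        R=np.array([[np.cos(th),-np.sin(th),0],[np.sin(th),np.cos(th),0],[0,0,1]])
        W=lambda q:np.array(q)@R.T+[x,y,.003]
        m=np.zeros((hh*S,w*S),np.uint8)
        for z in(0,.01):
            mm=np.zeros_like(m);ang=np.linspace(0,2*np.pi,60)
            cv2.fillPoly(mm,P(W(np.c_[.036*np.cos(ang),.036*np.sin(ang),0*ang+z])),255,shift=4)
            for a,wd in((0,.018),(2*np.pi/3,.011),(-2*np.pi/3,.011)):
                c,s=np.cos(a),np.sin(a)
                q=[[.025,-wd/2],[.04,-wd/2],[.04,wd/2],[.025,wd/2]]
                cv2.fillPoly(mm,P(W([[c*i-s*j,s*i+c*j,z] for i,j in q])),0,shift=4)
            m|=mm
        bx=W([[i*.018,j*.011,k] for i in(-1,1) for j in(-1,1) for k in(.016,.052)])
        cv2.fillPoly(m,[cv2.convexHull(P(bx)[0])],255,shift=4)
        return cv2.resize(m,(w,hh),interpolation=cv2.INTER_AREA)/255.
    f=lambda p:np.mean((cv2.GaussianBlur(model(*p),(3,3),.6)-t)**2)
    r=differential_evolution(f,bnd,popsize=15,maxiter=40,seed=1,polish=False)
    print(cam,r.x[:2],np.degrees(r.x[2]),r.fun)
    f2=model(*r.x); o=np.hstack([t,f2,abs(t-f2)])*255
    cv2.imwrite(f'pics/fit_{cam}.png',cv2.resize(o.astype(np.uint8),None,fx=5,fy=5,interpolation=0))
fit('top',214,208,46,46,cv2.imread('pics/top1.png'),[(.46,.5),(.22,.26),(-np.pi,np.pi)])
fit('side',320,278,46,34,cv2.imread('pics/side1.png'),[(.46,.5),(.22,.27),(-np.pi,np.pi)])
E
timeout 300 python3 fit.py
```

```text
top [0.4806 0.2432] -29.009078297404496 0.06548514911422826
side [0.4795 0.2429] -28.319472025694523 0.005847276319453268
```

```bash
python3 -c "
import cv2,numpy as np
a=cv2.imread('pics/fit_top.png');b=cv2.imread('pics/fit_side.png');cv2.imwrite('pics/fit2.png',np.vstack([a,b]))"
```

```text
(no output)
```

View pics/fit2.png

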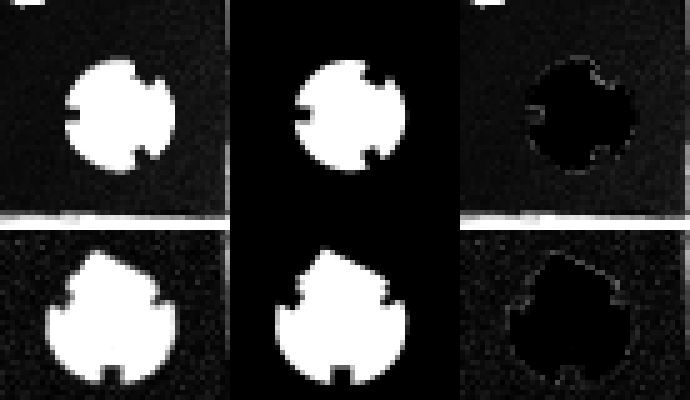

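Both fits agree: carrier at (0.480, 0.243), yaw about −28.6°. Next I'll refine the chamber centre and dog angle to sub-pixel from the saved pictures, and check IK.

```bash
cat > cham.py <<'E'
from h import *
from scipy.optimize import least_squares
np.set_printoptions(precision=4,suppress=True)
for cam,box in(('top',(335,425,165,230)),('side',(280,350,140,190))):
    a=cv2.imread(f'pics/{cam}1.png'); u0,u1,v0,v1=box
    hsv=cv2.cvtColor(a,cv2.COLOR_BGR2HSV); H,Sx,V=[hsv[...,i].astype(int) for i in range(3)]
    br=np.zeros_like(H,np.uint8); br[v0:v1,u0:u1]=((H>10)&(H<28)&(Sx>90)&(V>60))[v0:v1,u0:u1]
    n,l,st,ce=cv2.connectedComponentsWithStats(br)
    D=[]
    for i in range(1,n):
        if st[i,4]>=2:
            p=at_z(cam,*ce[i],.135); D.append(p); print(cam,'brass',st[i,4],ce[i],p)
    rd=np.zeros_like(br); rd[v0:v1,u0:u1]=(((H<6)|(H>174))&(Sx>130))[v0:v1,u0:u1]
    ys,xs=np.nonzero(rd); print('red',at_z(cam,xs.mean(),ys.mean(),.1225))
    if cam=='top':
        g=cv2.cvtColor(a,cv2.COLOR_BGR2GRAY).astype(np.float32)
        # radial subpixel edges about ring: lip outer edge z=.151, bright->dark
        c0=np.array([362.8,196.2])
        pts=[]
        for t in np.linspace(0,2*np.pi,72,endpoint=False):
            r=np.arange(13,21,.1); xx=(c0[0]+r*np.cos(t)).astype(np.float32);yy=(c0[1]+r*np.sin(t)).astype(np.float32)
            pr=cv2.remap(g,xx[None],yy[None],cv2.INTER_LINEAR)[0]; d=np.diff(cv2.GaussianBlur(pr[None],(1,1),0)[0] if 0 else np.convolve(pr,np.ones(7)/7,'same'))[5:-5]
            k=np.argmin(d)+5; pts.append(at_z(cam,xx[k],yy[k],.151)[:2])
        pts=np.array(pts)
        s=least_squares(lambda q:np.hypot(*(pts-q[:2]).T)-q[2],[.578,-.153,.05],loss='soft_l1',f_scale=.001); print('lip fit',s.x,s.cost)
    if len(D)==3:
        D=np.array(D)[:,:2]
        def f(q):
            r=[]
            for d in D:
                a0=np.arctan2(*(d-q[:2])[::-1])-q[2]; k=np.round(a0/(2*np.pi/3)); e=q[2]+k*2*np.pi/3
                r+=list(d-q[:2]-.033*np.array([np.cos(e),np.sin(e)]))
            return r
        s=least_squares(f,[.578,-.153,np.radians(-36)]);print('dogs fit',s.x[:2],np.degrees(s.x[2]),s.cost**.5)
        
E
python3 cham.py
python3 - <<'E'
from h import *
def R(yaw): # carrier yaw -> tool, y along carrier y (s=+1)
    c,s=np.cos(yaw),np.sin(yaw); y=np.array([-s,c,0]); z=np.array([0,0,-1.]); return np.c_[np.cross(y,z),y,z]
for k in(0,180):
    for p,yw in(([.48,.243,.023],-28.6),([.579,-.152,.2],-36.5),([.579,-.152,.14],-81),([.579,-.152,.14],9)):
        print(k,ctrl.solve_ik(p,R(np.radians(yw+k))))
E
```

```text
top brass 16 [368.3125 189.3125] [ 0.6055 -0.1716  0.135 ]
top brass 6 [351.5 196. ] [ 0.5823 -0.12    0.135 ]
top brass 5 [366.2 206.6] [ 0.5507 -0.1659  0.135 ]
red [ 0.6479 -0.1778  0.1225]
lip fit [ 0.5797 -0.1529  0.0515] 9.396791281051996e-06
dogs fit [ 0.5795 -0.1525] -35.4291243627198 0.0011379958320088925
side brass 16 [305.375  162.8125] [ 0.6043 -0.1699  0.135 ]
side brass 8 [322.875 164.875] [ 0.5477 -0.1618  0.135 ]
red [ 0.6454 -0.1804  0.1225]
0 [ 0.4686351   0.23304166 -0.37835379  0.95940087  0.          0.96779926]
0 [-0.25672853  0.26759336  0.06599219  1.36919516  0.          0.38031665]
0 [-0.25672853  0.27803021 -0.05182638  1.24093973  0.          1.15698817]
0 [-0.25672853  0.27803021 -0.05182638  1.24093973  0.         -0.41380816]
180 [ 0.4686351   0.23304166 -0.37835379  0.95940087  0.         -2.17379339]
180 [-0.25672853  0.26759336  0.06599219  1.36919516  0.         -2.761276  ]
180 [-0.25672853  0.27803021 -0.05182638  1.24093973  0.         -1.98460449]
180 [-0.25672853  0.27803021 -0.05182638  1.24093973  0.          2.72778449]
```

```bash
cat >> h.py <<'E'
def R(deg):
    a=np.radians(deg); c,s=np.cos(a),np.sin(a); y=np.array([-s,c,0]); z=np.array([0,0,-1.]); return np.c_[np.cross(y,z),y,z]
def st(tag=''):
    o=ctrl.get_obs(); print(tag,'t%.2f'%o['time'],'p',np.round(o['eef_pos'],4),'F',np.round(o['force'],2),'M',np.round(o['torque'],3),'w%.3f'%o['gripper_width'],flush=True); return o
E
python3 - <<'E'
from h import *
Y=-28.6
ctrl.goto([.480,.243,.13],R(Y)); st()
ctrl.grip(0.65); st()
ctrl.movel([.480,.243,.024],speed=.1); st('down')
for c in('top','side'): cv2.imwrite(f'pics/{c}2.png',ctrl.read_camera(c))
E
python3 - <<'E'
import cv2,numpy as np
a=cv2.imread('pics/top2.png');b=cv2.imread('pics/side2.png')
cv2.imwrite('pics/p2.png',np.hstack([cv2.resize(a[195:265,200:270],(390,390)),cv2.resize(b[255:335,300:380],(390,390))]))
E
```

```text
t2.33 p [0.4798 0.2438 0.1304] F [ 0.17 -0.3   0.47] M [-0.011 -0.026 -0.052] w1.001
 t2.74 p [0.4799 0.2434 0.1301] F [ 0.35  0.16 -0.19] M [-0.038 -0.044  0.001] w0.649
down t3.95 p [0.4805 0.2432 0.0247] F [ 0.27 -0.59  0.48] M [-0.005 -0.019  0.018] w0.649
```

View pics/p2.png

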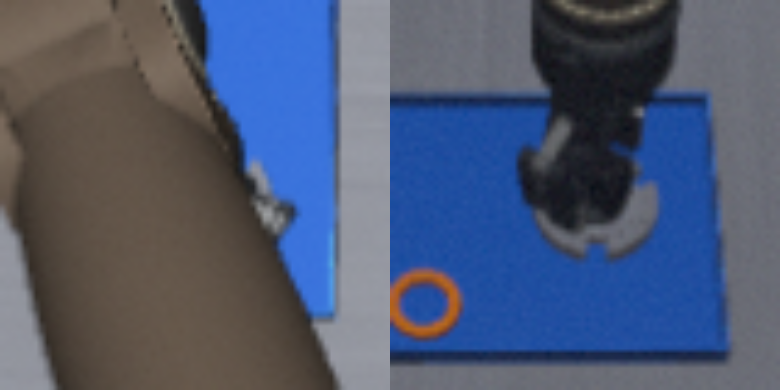

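The side view shows the fingers straddling the bar on the steel carrier (crop ~(590,180)), with nothing touched. Grip and lift.

```bash
python3 - <<'E'
from h import *
ctrl.grip(0.0,grasp_force=50); st('grip')
ctrl.movel([.480,.243,.06],speed=.06); st('lift')
ctrl.movel([.480,.243,.26],speed=.15); st('up')
ctrl.goto([.579,-.1515,.26],R(-36)); ctrl.hold(.2); st('over')
for c in('top','side'): cv2.imwrite(f'pics/{c}3.png',ctrl.read_camera(c))
E
python3 - <<'E'
import cv2,numpy as np
a=cv2.imread('pics/top3.png');b=cv2.imread('pics/side3.png')
cv2.imwrite('pics/p3.png',np.hstack([cv2.resize(a[145:255,310:420],(390,390)),cv2.resize(b[80:220,240:380],(390,390))]))
E
```

```text
grip t4.45 p [0.4804 0.2432 0.0245] F [-0.1  -0.18  3.32] M [ 0.002  0.05  -0.019] w0.251
lift t5.20 p [0.4799 0.243  0.0599] F [-0.21  0.42 -1.46] M [-0.05  -0.029 -0.049] w0.250
up t6.68 p [0.4797 0.2429 0.2591] F [-0.86  0.18 -1.46] M [-0.037  0.01  -0.007] w0.245
over t8.39 p [ 0.5792 -0.1504  0.2601] F [-0.32 -0.61 -2.48] M [ 0.001  0.012 -0.025] w0.251
```

View pics/p3.png

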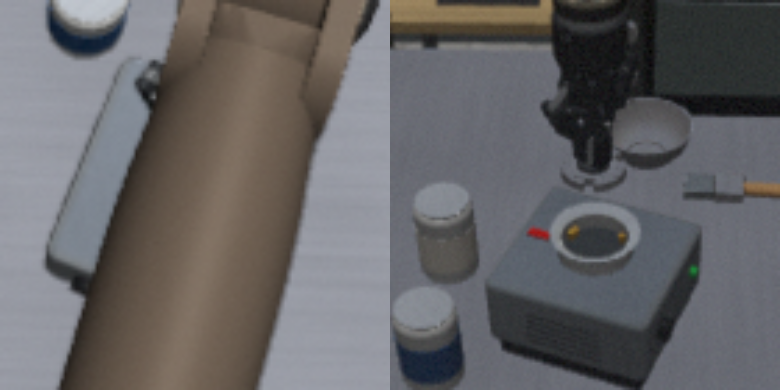

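```bash
cat >> h.py <<'E'
def F(n=8):
    L=[]
    for _ in range(n): ctrl.hold(.02); o=ctrl.get_obs(); L.append(np.r_[o['force'],o['torque'],o['eef_pos']])
    m=np.mean(L,0); m=np.r_[m,o['time']]; return m
def show(tag,m,b=None):
    f=m[:6]-(0 if b is None else b[:6]); print(tag,'t%.2f'%m[9],'p',np.round(m[6:9]*1000,1),'F',np.round(f[:3],2),'M',np.round(f[3:],3),flush=True); return f
E
python3 - <<'E'
from h import *
x,y=.579,-.1515
b=F(15); show('base',b); np.save('base.npy',b)
ctrl.movel([x,y,.185],speed=.12); m=F(); show('a',m,b)
for z in np.r_[np.arange(.172,.1569,-.003),.157,.155,.153,.152]:
    ctrl.movel([x,y,z],speed=.04); m=F(5); f=show('%.4f'%z,m,b)
    if f[2]>7 or np.hypot(*f[:2])>6: break
E
```

```text
base t8.74 p [ 579.1 -151.1  260.1] F [ 0.05 -0.19 -2.29] M [-0.005 -0.     0.   ]
a t9.65 p [ 579.5 -151.7  186.1] F [0.11 0.43 0.02] M [ 0.013 -0.016 -0.   ]
0.1720 t10.21 p [ 578.9 -151.5  171.9] F [-0.03  0.18 -0.05] M [ 0.003 -0.005  0.005]
0.1690 t10.54 p [ 578.9 -151.5  168.9] F [-0.42 -0.07 -0.05] M [-0.012 -0.031  0.02 ]
0.1660 t10.88 p [ 578.9 -151.5  165.8] F [0.14 0.46 0.15] M [0.003 0.002 0.008]
0.1630 t11.21 p [ 578.9 -151.5  162.8] F [0.07 0.41 0.05] M [-0.014  0.004 -0.005]
0.1600 t11.54 p [ 578.9 -151.5  159.8] F [ 0.17  0.23 -0.04] M [ 0.009  0.006 -0.018]
0.1570 t11.88 p [ 578.9 -151.5  156.9] F [0.04 0.27 0.07] M [-0.004 -0.006 -0.001]
0.1570 t12.21 p [ 579.  -151.5  157.1] F [-0.35 -0.04  0.04] M [ 0.005 -0.003  0.011]
0.1550 t12.54 p [ 578.9 -151.5  154.9] F [-0.08  0.21 -0.16] M [-0.008  0.016 -0.018]
0.1530 t12.88 p [ 578.9 -151.5  152.9] F [0.17 0.48 0.11] M [ 0.009 -0.017 -0.021]
0.1520 t13.21 p [ 579.  -151.5  152. ] F [ 0.12 -0.18  0.36] M [ 0.011 -0.017 -0.011]
```

No force where riding dogs would already push back about 8 N, so the notches seem to be over the dogs. Continuing down gently to check.

```bash
python3 - <<'E'
from h import *
x,y=.579,-.1515; b=np.load('base.npy')
for z in np.arange(.151,.1439,-.001):
    ctrl.movel([x,y,z],speed=.03); m=F(6); f=show('%.4f'%z,m,b)
    if f[2]>4.5 or np.hypot(*f[:2])>6: break
for c in('top','side'): cv2.imwrite(f'pics/{c}4.png',ctrl.read_camera(c))
b=cv2.imread('pics/side4.png'); cv2.imwrite('pics/p4.png',cv2.resize(b[100:200,255:375],None,fx=6,fy=6,interpolation=2))
E
```

```text
0.1510 t13.56 p [ 579.  -151.5  151. ] F [0.2  0.32 0.24] M [-0.001  0.004 -0.011]
0.1500 t13.91 p [ 579.  -151.5  150. ] F [ 0.16 -0.19 -0.3 ] M [-0.006  0.006  0.014]
0.1490 t14.26 p [ 579.  -151.5  149. ] F [-0.02  0.32  0.16] M [ 0.    -0.013 -0.013]
0.1480 t14.61 p [ 579.  -151.5  148. ] F [0.09 0.13 0.19] M [ 0.01  -0.015 -0.002]
0.1470 t14.96 p [ 579.  -151.5  147. ] F [-0.45 -0.04  0.14] M [-0.01  -0.001  0.002]
0.1460 t15.31 p [ 579.1 -151.5  146.2] F [-0.11  0.19  1.48] M [ 0.006 -0.009 -0.002]
0.1450 t15.66 p [ 579.1 -151.5  145.5] F [-1.    0.06  5.72] M [0.048 0.214 0.002]
```

View pics/p4.png

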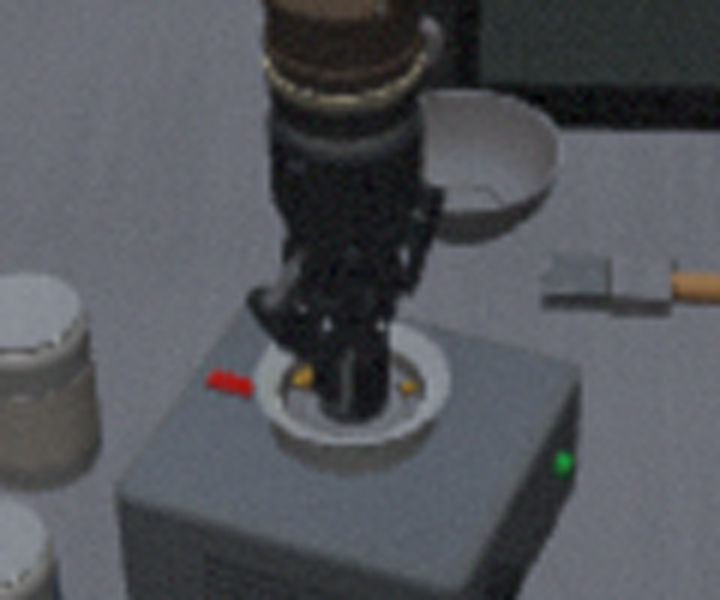

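Contact began at TCP z≈146.3 mm, which is the predicted floor height, rising about 6 N/mm. The side view shows both visible dogs level with the disc, in their notches (crop (303,376), (409,386)). I'll take the load off, release with a narrow opening, and withdraw.

```bash
python3 - <<'E'
from h import *
x,y=.579,-.1515; b=np.load('base.npy')
ctrl.movel([x,y,.1461],speed=.02); show('ease',F(5),b)
ctrl.grip(.42,grasp_force=20); st('open')
ctrl.movel([x,y,.16],speed=.03); st('rise')
ctrl.movel([x,y,.29],speed=.12); st('up')
ctrl.goto([.35,.15,.32],R(-36)); ctrl.hold(.2); st('away')
for c in('top','side'): cv2.imwrite(f'pics/{c}5.png',ctrl.read_camera(c))
a=cv2.imread('pics/top5.png');b=cv2.imread('pics/side5.png')
cv2.imwrite('pics/p5.png',np.hstack([cv2.resize(a[165:230,330:395],(390,390),interpolation=2),cv2.resize(b[130:195,280:345],(390,390),interpolation=2)]))
E
```

```text
ease t16.09 p [ 579.1 -151.5  145.9] F [ 0.9  -0.16  3.16] M [-0.025 -0.13  -0.   ]
open t16.38 p [ 0.5788 -0.1515  0.1459] F [ 0.54 -1.03 -0.22] M [-0.002 -0.038  0.024] w0.419
rise t17.00 p [ 0.5791 -0.1515  0.1601] F [ 0.08 -0.04 -0.72] M [-0.004  0.04   0.005] w0.417
up t18.23 p [ 0.5788 -0.1514  0.2892] F [-0.51 -0.09  0.07] M [-0.019  0.013  0.029] w0.421
away t19.85 p [0.3506 0.1496 0.3197] F [-0.12  0.37 -0.4 ] M [-0.083  0.025 -0.004] w0.418
```

View pics/p5.png

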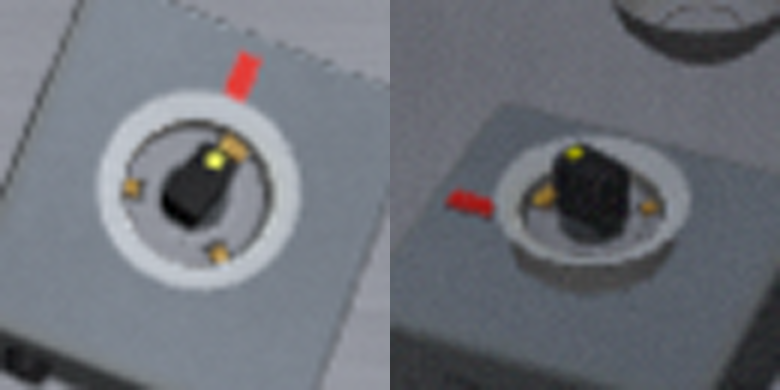

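View pics/top5.png

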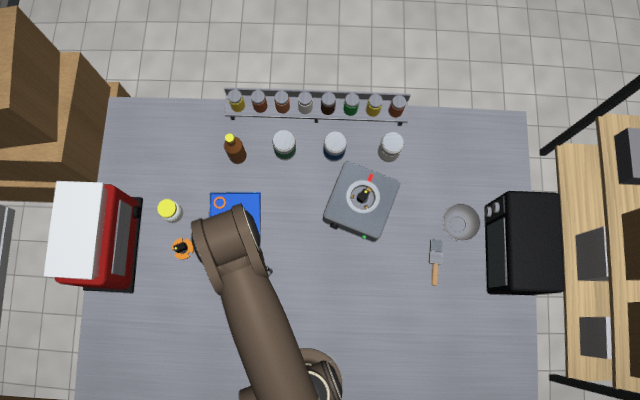

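View pics/side5.png

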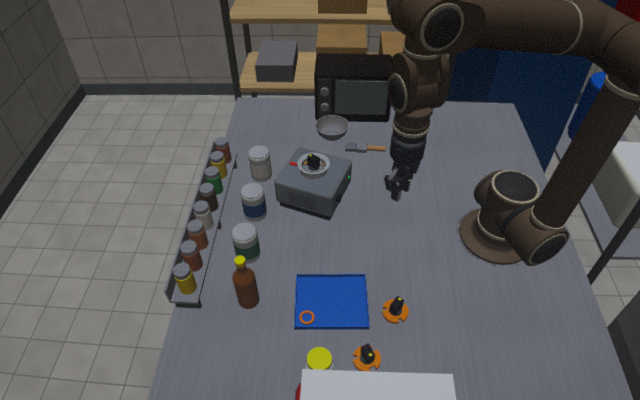

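The carrier sits in the chamber at top (363,197). All three dogs stand in their notches and the yellow dot points at the broad dog. Everything else is where it was, and the robot is clear, so I'm handing in.

```bash
python3 -c "
from h import *
ctrl.close_job(); print('done')"
```

```text
the job is handed in; nothing more can be done
done
```

The steel carrier is fully home on the grinder's chamber floor, released, and the job is handed in, with the robot clear at about 20 s of the 64 s allowed.

- **Orientation:** I measured the dog angle from the pictures as about −36° in the world frame. I turned the carrier to that before lowering it. It went down past dog height with no resistance, so no searching turn was needed.
- **Seating:** Contact began at the predicted floor height. The highest wrist force I logged on the grinder was about 6 N, and I eased it to about 3 N before letting go.
- **Last checks:** After I withdrew, both cameras showed the carrier sitting level, with the yellow dot towards the broad dog. The top view showed all three dogs in their notches, and nothing else looked moved, including the orange look-alikes.
- **Disagreements:** The two cameras placed the chamber centre 2–4 mm apart. I used a value in between, and sideways force stayed within about 1 N all the way down.

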